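# Set and lock the pocket tape on the screen-marking jig

## Task

Take the yellow spring tape off its black stand, drop its hook behind the upright metal fence of the red jig with the case over the jig's pad, and back the case straight away against the spring until its front end is over the yellow band. Only then press the case gently straight down on the pad, feeling your way with no more force than it needs (never 25 N on the jig), until the red lock under it is fully in and the case sits flat; let go and leave the tape there, locked, still hooked and with its front over the band. Leave the other things on the bench where they are.

Things in the scene. Friction and masses are not known exactly. Their poses are not given: they have to be found in the camera images.
- tape: loose yellow and black tape case, 95 long (x) x 34 wide (y) x 52 mm high (z), 0.2 to 0.3 kg; grasp it across the 34 mm. Origin: centre of the flat underside; x points out of the front along the blade, z up. Starts on the stand, underside 14 mm above the bench, blade fully in, lock out
- nose (a point): point at the bottom middle of the case's front face, 47.5 mm ahead of the case's origin; axes as the case
- hook (a point): bottom of the inner face (towards the case) of the steel hook lip, 2 mm thick and 18 mm wide, that hangs from the blade's end to 7 mm above the level of the case's underside; axes as the case. Blade fully in: 16 mm ahead of the case's front. The blade is 16 mm wide, 3 mm thick, its underside 22 mm above the level of the case's underside
- blade (a joint): how far the blade is drawn out, in m: 0 fully in, 0.056 the end stop. A spring pulls it in with about 4 N at 0, rising to about 7 N at 0.056. The lock's brake holds it wherever it is
- lock (a joint): red lock, a foot 30 x 14 mm under the middle of the case, in m: 0 out (stands 6 mm below the case's underside), 0.006 fully in (level with it). Pushing it in takes 6 to 9 N (up to 13 with the hook rubbing down the fence); then the case itself lands and the force climbs steeply. It stays in; once it is over 5 mm in, its brake holds the blade from going back. The case's weight alone does not move it
- jig: fixed red plate 210 (x) x 80 (y) x 8 mm, let up to 4 mm into the bench (its height varies). Origin: centre of its underside; x points to the fence end. Its flat dark pad is 8 mm above the origin. Aluminium fence across the far end: x = 84 to 90 mm, 70 mm wide, top 28 mm above the origin (20 above the pad). With the case flat on the pad the blade clears the fence by 2 mm
- band: a painted yellow band 10 mm wide across the jig's whole pad, nothing to bump into. Origin: its middle, at pad height; axes as the jig. It lies 44 to 68 mm on the near side of the fence's far face, so the blade comes out 28 to 52 mm
- cradle: the fixed black stand under the tape at the start, 90 x 50 x 14 mm, two rails along x carry the case and leave its lock free. Origin: centre of its underside
- phone: a black phone lying flat, 148 x 72 x 8 mm, bystander; origin under its middle
- tweezers: steel tweezers lying flat, 120 mm long, bystander; origin under the middle
- driver: a red screwdriver lying, 150 mm long, bystander
- cleaner: a blue bottle standing, 52 mm across, 110 mm high, bystander; origin under its middle
- flux: a small amber jar standing, 42 mm across, 32 mm high, bystander; origin under its middle
- tray: a white divided parts tray, 80 x 120 x 22 mm, bystander; origin under its middle
Not all that is in view belongs to the job. Of the things that look like the jig, the middle-sized one is meant.

How it is judged (in metres and radians):
On the way, in this order (a step that is already met when the one before it is completed fails the run):
1. with the lock still out and the blade hardly drawn, the hook lip hangs behind the fence, at least 3 mm below its top (x of hook in the frame of jig between 0.086 and 0.098 m and y of hook in the frame of jig between -0.035 and 0.035 m and z of hook in the frame of jig between 0.005 and 0.025 m and value of joint blade below 0.015 m and value of joint lock below 0.002 m), for 0.1 s.
2. still hooked, with the lock still out, the case has been backed away until its front is within 6 mm of the band's middle (x of hook in the frame of jig between 0.086 and 0.098 m and y of hook in the frame of jig between -0.035 and 0.035 m and z of hook in the frame of jig between 0.005 and 0.025 m and x of nose in the frame of band between -0.006 and 0.006 m and angle between the x axis of tape and the x axis of jig, either way round below 0.15 rad and value of joint blade above 0.02 m and value of joint lock below 0.002 m), for 0.2 s.
3. still hooked and with its front over the band, the lock has been pressed in by 5.3 of its 6 mm or more (x of hook in the frame of jig between 0.086 and 0.098 m and y of hook in the frame of jig between -0.035 and 0.035 m and z of hook in the frame of jig between 0.005 and 0.025 m and x of nose in the frame of band between -0.006 and 0.006 m and angle between the x axis of tape and the x axis of jig, either way round below 0.15 rad and value of joint lock above 0.0053 m and angle between tape's own z axis and vertical below 0.08 rad), for 0.2 s.
At the end, for the whole second after the job is handed in: Tape released, still, flat on the pad (3 mm, 0.08 rad), along the jig (0.15 rad); lock in by 5.3 of 6 mm or more; front within 6 mm of the band's middle; blade out over 20 mm; lip's inner face 4 mm before to 8 mm beyond the fence's far face, its bottom 3 mm or more below the fence's top (all of step 3 and z of tape in the frame of jig between 0.005 and 0.01 m and value of joint blade above 0.02 m and linear speed of tape below 0.01 m/s); the robot touches nothing.
It fails at once if the tape and the jig pressed or pulled against each other with 25 N or more (contact force between tape and jig above 25 N).
It fails at once if the robot itself pushing on the jig with 25 N or more (contact force between the arm and jig above 25 N).
It fails at once if a bystander (phone, tweezers, screwdriver, bottle, jar or tray) moved by more than 20 mm (distance of any of phone, tweezers, driver, cleaner, flux, tray from where it was at the start of the episode above 0.02 m).
It also fails if it takes over 64 s, if anything falls off the work surface, if the arm or the gripper's body presses on something with over 40 N, if the wrist force passes 120 N, or if a joint passes its speed limit or range.

## Robot

A 7-joint arm with a two-finger parallel gripper is mounted at the origin on the work surface. World frame = base frame: x ahead of the robot, y to its left, z up, the work surface at z = 0. Lengths are in m, angles in degrees, forces in N, time in s.
With the tool pointing down it reaches from about 0.4 to 0.85 m from the base axis. Payload 6.9 kg.
Tool frame: the origin (TCP) lies at the very end of the fingers, on their centre line; the grasp point (between the pads) lies 19 mm behind it; z points along the fingers, y is the line along which they close (so a half turn about z gives the same grasp; the last joint's range is limited). The gripper opens to 85 mm and grips with 20 to 120 N. Pads are 22 mm wide; open, the fingers measure 114 mm over their backs; the gripper's body (76 mm by 85 mm) begins 54 mm behind the grasp point. The pads swing forward as they close: fully open they stand 13 mm farther back than shut.
Start: joints at [-69.758, 29.078, -13.613, 85.955, 7.202, 65.827, -8.869], TCP at [0.153, 0.606, 0.231] pointing down, gripper open.
Joint ranges: [-176.47, 176.47], [-13.61, 117.27], [-81.72, 77.17], [0.22, 143.17], [-87.28, 267.28], [10, 112.55], [-165.47, 165.47]. Speed limits (degrees/s): [136.94, 136.94, 180, 180, 180, 180, 180].

## Interface

Orientations are given as [roll, pitch, yaw] about the fixed x, y, z axes, in that order (R = Rz(yaw) Ry(pitch) Rx(roll)).
In Python, from plant import manip gives the robot as it stands.
- The arm moves only by the tool step_arm, never from a script. Its argument "commands" is a list of rows, each a list of 3 entries, a list of its own where there are three numbers: the shift along the tool's x, y, z in m, then the turn, a rotation vector about the tool's x, y, z in degrees, then the closure, from 0 (fully open) to 1 (shut). In form: [[[tx, ty, tz], [wx, wy, wz], hand], ...]. A call has 1 to 8 rows; each row is the pose to reach, as a shift and turn from the pose commanded when the call began, along the tool's axes at that moment; what a row does not reach only later rows make up. A row lasts 1/8 s, in which the tool goes at most 62.5 mm and 10.7 degrees, less where a joint would pass 70% of its speed; a pose out of reach is approached as far as the arm can. A call with a gripper value outside its range is refused whole. The fingers move at their own pace and stop on an object; "newtons" is the grip in N (left out, the last holds). Time passes only in rows, so rows that repeat a pose let the fingers close. It gives the time, the measured TCP pose, the force, the opening and the grip force at its end, in the units of the state.
- manip.sense(): the state, without advancing time (a new reading comes with each control period).
- manip.capture(name): name is "side" or "top"; returns (picture, depth): 480x640x3 uint8, blue, green, red; 480x640 float32, m along the optical axis (not along the pixel's ray), 0 where there is no reading.
- manip.calibration(name): a dict with "fovy" (degrees; the focal length in pixels is half the picture's height over the tangent of half this angle, whatever the lens; pixels are square), "cx", "cy" (the principal point, pixels), "R" (3x3) and "t" (3): a world point X has camera coordinates R X + t. Camera axes: x right, y down, z forward; pixel columns grow to the right and rows downward; lengths in m; the calibration is good to about 2 mm. A picture is of the moment at which its call begins. calibration takes no time and is no camera call.
- manip.hand_in(): hands the job in; it is judged then, once.
The state is a dict: "time_s": time; "joints": joint angles; "qd": joint speeds; "tau": joint torques, N m; "position": TCP position; "orientation": TCP orientation; "wrist_force": force on the tool from outside, world axes, zero at the start; "wrist_torque": the same for the moment, N m; "grip_width": finger opening in m; "grasp_force": force on a finger pad.
Only numpy, scipy, OpenCV 4.12 (cv2) and the standard library are available. Lean on these libraries where they do the work, as an engineer would, in place of code of your own. Each camera call takes 0.05 s, during which the arm holds its last target. There are 200 camera calls.

## Working session

There is one attempt and no reset: what is moved stays moved. The work goes in short steps, Python scripts to look and compute and a tool call to move; the robot and the scene stay as the last step left them, time stands still between calls to the robot, and variables do not carry over. Pictures are saved under pics/ and viewed, at most 10 in all, crops included, and the job is handed in when it is done.

Besides the shell and the picture viewer there is one more tool, called after "Request:" as name(argument=value, ...) on one line, values as JSON. step_arm: Moves the arm, as the interface text tells. Its arguments: {"type":"object","properties":{"commands":{"type":"array","items":{"type":"array"}},"newtons":{"type":"number"}},"required":["commands"]}

```bash
mkdir -p pics; ls
python3 - <<'E'
from plant import manip
import cv2,numpy as np
for n in("top","side"):
    p,d=manip.capture(n); cv2.imwrite(f"pics/{n}0.png",p); np.save(f"{n}0.npy",d); c=manip.calibration(n); print(n,c)
print(manip.sense())
E
```

```text
pics
top {'fovy': 53.38975223790817, 'cx': 320.7846917077019, 'cy': 241.14579378165195, 'R': array([[-0.01337963, -0.99980142, -0.01476873],
       [-0.98420534,  0.01577555, -0.17632632],
       [ 0.17652429,  0.01217628, -0.98422097]]), 't': array([-0.0485223 ,  0.47477981,  0.80919181])}
side {'fovy': 46.224776077109375, 'cx': 327.9512037195987, 'cy': 236.43478919017207, 'R': array([[ 0.99236237, -0.12302115, -0.00909478],
       [-0.06826668, -0.4862784 , -0.87113316],
       [ 0.10274521,  0.86510064, -0.49096263]]), 't': array([-0.50331803,  0.03759572,  1.3544507 ])}
{'time_s': 0.1, 'joints': array([-69.75750107,  29.12055215, -13.60994795,  86.00124769,
         7.20172681,  65.82784015,  -8.86900569]), 'qd': array([ 0.10231141, -0.08722449,  0.04691677, -0.22654274,  0.07369514,
        0.12022415,  0.09392221]), 'tau': array([-5.36256266e-03, -6.21838260e+01, -2.19454207e+00, -2.50202930e+01,
        1.25629728e-02,  7.75781809e-03, -5.77615310e-06]), 'position': array([0.15325136, 0.60546526, 0.23052912]), 'orientation': array([-1.79909097e+02,  1.13149303e-03,  1.65803277e+02]), 'wrist_force': array([-0.99963117, -0.40211003, -0.09625528]), 'wrist_torque': array([-0.019108  ,  0.00701053,  0.01084095]), 'grasp_force': 0.0, 'grip_width': 0.08536194527941277}
```

View pics/top0.png

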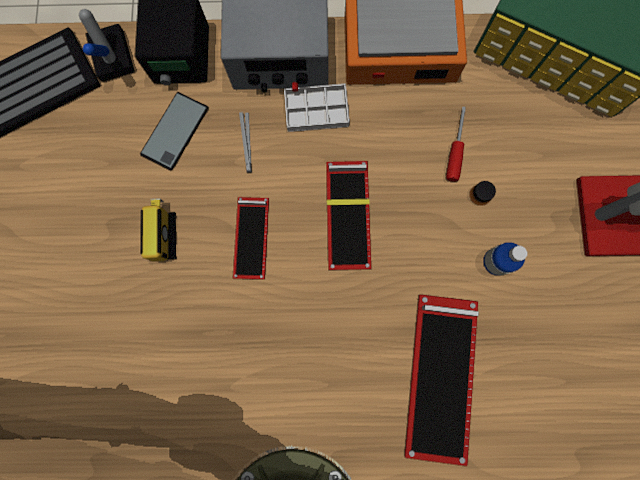

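View pics/side0.png

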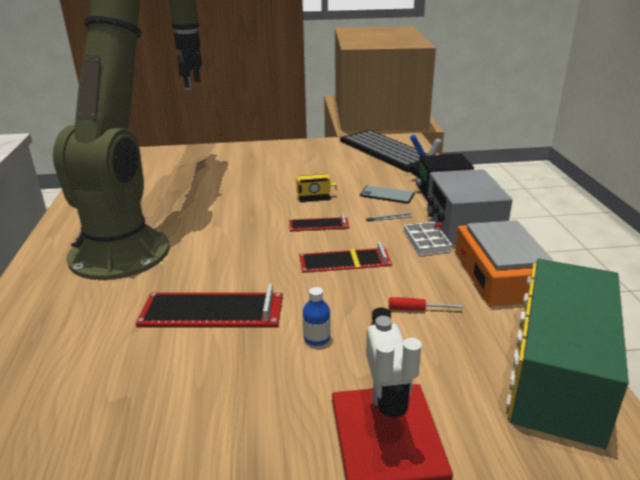

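The top view shows the middle-sized jig at about (348,215), with its fence at row 165 (far end, +x) and band at row 202. The tape is at (155,230) with its hook toward row 203. The side view agrees.

```bash
cat > h.py <<'E'
import numpy as np,cv2
from plant import manip
def cam(n):
    c=manip.calibration(n); return 240/np.tan(np.radians(c["fovy"]/2)),c["cx"],c["cy"],c["R"],c["t"]
def ray(n,uv,z):
    f,cx,cy,R,t=cam(n); uv=np.atleast_2d(uv).astype(float)
    d=np.c_[(uv[:,0]-cx)/f,(uv[:,1]-cy)/f,np.ones(len(uv))]@R; o=-R.T@t
    return o+d*((z-o[2])/d[:,2])[:,None]
def cloud(n,dep,mask):
    f,cx,cy,R,t=cam(n); v,u=np.nonzero(mask&(dep>0)); z=dep[v,u]
    return (np.c_[(u-cx)/f*z,(v-cy)/f*z,z]-t)@R, np.c_[u,v]
def masks(p):
    h=cv2.cvtColor(p,cv2.COLOR_BGR2HSV); H,S,V=h[...,0],h[...,1],h[...,2]
    return dict(yellow=(H>22)&(H<34)&(S>170)&(V>110), red=((H<6)|(H>174))&(S>170)&(V>80))
def box(m,x0,x1,y0,y1):
    o=np.zeros_like(m); o[y0:y1,x0:x1]=m[y0:y1,x0:x1]; return o
def rect(pts):
    (c,s,a)=cv2.minAreaRect(pts[:,:2].astype(np.float32)*1000); 
    if s[0]<s[1]: s=s[::-1]; a+=90
    return np.round(c,1),np.round(s,1),round((a+90)%180-90,2)
E
python3 - <<'E'
from h import *
p=cv2.imread("pics/top0.png");d=np.load("top0.npy");m=masks(p)
j=box(m["red"],318,380,155,275); P,uv=cloud("top",d,j); print("jig z",np.percentile(P[:,2],[5,50,95]))
z=np.median(P[:,2]); print("jig rect",rect(ray("top",uv,z)))
b=box(m["yellow"],318,380,190,212); P,uv=cloud("top",d,b); print("band",np.median(P[:,2]),rect(ray("top",uv,z)))
# fence: bright
f=box((p.min(2)>140),318,380,155,180); P,uv=cloud("top",d,f); print("fence z",np.percentile(P[:,2],[5,50,95])); print(rect(ray("top",uv,z+.02)))
tt=np.zeros(d.shape,bool); tt[190:270,130:185]=1
P,uv=cloud("top",d,tt); print("tape z max",np.percentile(P[:,2],[50,90,99]))
k=P[:,2]>.055; print("tape top",rect(P[k]), k.sum(), rect(ray("top",uv[k],.066)))
k=(P[:,2]>.01)&(P[:,2]<.02); print("stand",rect(P[k]))
for n,(u0,u1,v0,v1) in dict(phone=(135,215,90,175),tw=(235,260,105,178)).items():
    q=np.zeros(d.shape,bool);q[v0:v1,u0:u1]=1;P,_=cloud("top",d,q);print(n,np.percentile(P[:,2],95),P.min(0),P.max(0))
c=cv2.resize(p[150:285,120:390],None,fx=2.9,fy=2.9,interpolation=cv2.INTER_CUBIC); cv2.imwrite("pics/crop.png",c)
E
```

```text
jig z [0.00192112 0.00463073 0.00732472]
jig rect (array([ 532. , -106.9]), array([208.3,  78.8]), 0.25)
band 0.006407704247948103 (array([ 555.9, -111.2]), array([68. ,  9.7]), 89.01)
fence z [0.02154169 0.02443756 0.0265938 ]
(array([ 620.1, -106.2]), array([67.3,  5.9]), 88.94)
tape z max [0.00269238 0.06655865 0.06866956]
tape top (array([491.9, 243.7]), array([93.7, 36.4]), 3.17) 1100 (array([491.1, 241.6]), array([94.1, 37.1]), 2.63)
stand (array([495.7, 228.2]), array([79.5,  2.6]), 3.4)
phone 0.010524337405763227 [ 0.61534165  0.14856837 -0.00559387] [0.7949612  0.31197817 0.01390773]
tw 0.008771202969932074 [ 0.60785882  0.06183418 -0.00392014] [0.75837684 0.11118352 0.01316063]
```

View pics/crop.png

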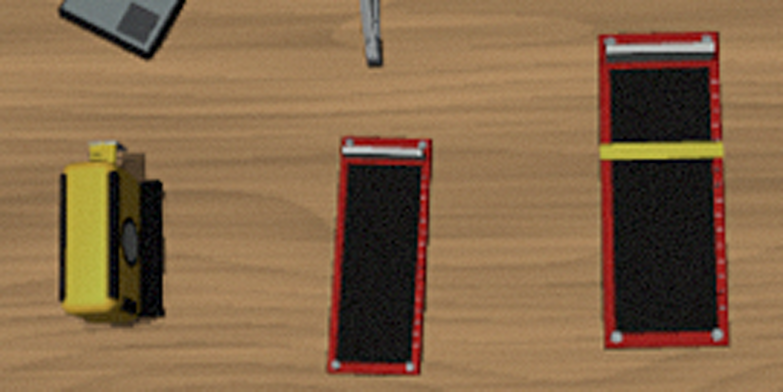

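The crop confirms it: the tape is nearly parallel to world x with its hook toward +x, and the fence and band are on the right-hand jig. Next I plan the approach.

```bash
cat >> h.py <<'E'
from scipy.spatial.transform import Rotation as Ro
def plan(pos,yaw,rpy0=None,pos0=None):
    s=manip.sense(); R0=Ro.from_euler('xyz',s["orientation"] if rpy0 is None else rpy0,degrees=True)
    p0=s["position"] if pos0 is None else np.array(pos0)
    R1=Ro.from_euler('xyz',[180,0,yaw],degrees=True)
    print("shift",np.round(R0.inv().apply(np.array(pos)-p0),4),"turn",np.round((R0.inv()*R1).as_rotvec(degrees=True),2),"t",s["time_s"],"F",np.round(s["wrist_force"],1))
E
python3 -c "
from h import *
plan([.492,.244,.13],183)"
```

```text
shift [-0.4171 -0.2672  0.101 ] turn [-9.00e-02 -1.00e-02 -1.72e+01] t 0.1 F [-1.  -0.4 -0.1]
```

Request:
step_arm(commands=[[[-0.05, -0.03, 0.012], [0, 0, -2], 0], [[-0.1, -0.065, 0.025], [0, 0, -4], 0], [[-0.15, -0.1, 0.037], [0, 0, -6], 0], [[-0.2, -0.13, 0.05], [0, 0, -8.5], 0], [[-0.25, -0.16, 0.062], [0, 0, -10.5], 0], [[-0.3, -0.195, 0.075], [0, 0, -12.5], 0], [[-0.35, -0.225, 0.087], [0, 0, -14.5], 0], [[-0.4, -0.256, 0.097], [0, 0, -16.5], 0]], newtons=60)

```text
time_s: 1.1
position: [0.4793, 0.2581, 0.1337]
orientation: [-180.0, -0.0, -177.6]
wrist_force: [-0.1, 0.5, 0.0]
grip_width: 0.0853
grasp_force: 0.0
```

Request:
step_arm(commands=[[[-0.014, -0.016, 0.004], [0, 0, -0.7], 0], [[-0.014, -0.016, 0.004], [0, 0, -0.7], 0], [[-0.014, -0.016, 0.004], [0, 0, -0.7], 0], [[-0.014, -0.016, 0.004], [0, 0, -0.7], 0]])

```text
time_s: 1.6
position: [0.4919, 0.2458, 0.1306]
orientation: [180.0, 0.0, -176.9]
wrist_force: [-0.2, 0.3, 0.5]
grip_width: 0.0855
grasp_force: 0.0
```

Run:
```python
from h import *
s=manip.sense();print(s["position"],s["orientation"],s["wrist_force"])
p,d=manip.capture("side");cv2.imwrite("pics/s1.png",cv2.resize(p[110:290,240:480],None,fx=3,fy=3))
p,d=manip.capture("top");cv2.imwrite("pics/t1.png",p)
plan([.492,.244,.025],183)
```

```text
[0.49191587 0.24580714 0.13058558] [ 1.79958805e+02  5.88819699e-04 -1.76850112e+02] [-0.22491457  0.32980015  0.51960744]
shift [ 0.0003 -0.0014  0.1056] turn [0.02 0.01 0.12] t 1.7 F [-0.1  0.5 -0.4]
```

View pics/s1.png

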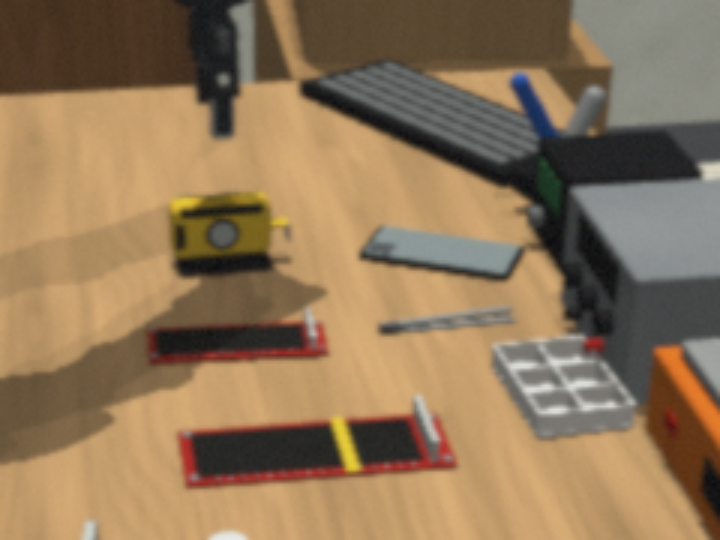

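The gripper (finger tip at about (222,130)) stands centred over the tape (221,230) along x, so I descend and grasp.

Request:
step_arm(commands=[[[0, -0.001, 0.03], [0, 0, 0], 0], [[0, -0.001, 0.06], [0, 0, 0], 0], [[0, -0.001, 0.085], [0, 0, 0], 0], [[0, -0.001, 0.1], [0, 0, 0], 0], [[0, -0.001, 0.106], [0, 0, 0], 0], [[0, -0.001, 0.106], [0, 0, 0], 0]])

```text
time_s: 2.45
position: [0.493, 0.2435, 0.0245]
orientation: [180.0, 0.0, -177.0]
wrist_force: [-0.1, 0.6, 0.4]
grip_width: 0.0855
grasp_force: 0.0
```

Request:
step_arm(commands=[[[0, 0, 0], [0, 0, 0], 0.4], [[0, 0, 0], [0, 0, 0], 0.5], [[0, 0, 0], [0, 0, 0], 0.6], [[0, 0, 0], [0, 0, 0], 0.8], [[0, 0, 0], [0, 0, 0], 1], [[0, 0, 0], [0, 0, 0], 1], [[0, 0, 0], [0, 0, 0], 1]], newtons=60)

```text
time_s: 3.32
position: [0.4933, 0.2431, 0.0248]
orientation: [180.0, 0.0, -177.0]
wrist_force: [-1.1, -1.3, 6.7]
grip_width: 0.033
grasp_force: 60.2
```

Request:
step_arm(commands=[[[0, 0, -0.02], [0, 0, 0], 1], [[0, 0, -0.06], [0, 0, 0], 1], [[0, 0, -0.1], [0, 0, 0], 1], [[0, 0, -0.12], [0, 0, 0], 1], [[0, 0, -0.12], [0, 0, 0], 1]])

```text
time_s: 3.95
position: [0.4935, 0.2434, 0.1453]
orientation: [179.9, 0.1, -177.0]
wrist_force: [-0.9, -0.3, -3.3]
grip_width: 0.0335
grasp_force: 60.1
```

Run:
```python
from h import *
p,d=manip.capture("side");cv2.imwrite("pics/s2.png",p);np.save("s2.npy",d);m=masks(p)
y=box(m["yellow"],250,380,60,220);P,uv=cloud("side",d,y)
print(len(P),np.percentile(P,[2,50,98],axis=0))
s=manip.sense();print(s["position"],s["orientation"],s["grip_width"])
x0,y0=uv.min(0);x1,y1=uv.max(0);print(x0,y0,x1,y1)
cv2.imwrite("pics/s2c.png",cv2.resize(p[y0-40:y1+30,x0-40:x1+60],None,fx=5,fy=5,interpolation=cv2.INTER_CUBIC)[:600,:800])
```

```text
233 [[0.45036769 0.22066231 0.14045103]
 [0.51428415 0.22784961 0.16179285]
 [0.54679526 0.24964776 0.18572619]]
[0.49283949 0.24296338 0.14401498] [-1.79995876e+02  6.64243764e-03 -1.77009759e+02] 0.033397939067577806
295 133 333 153
```

View pics/s2c.png

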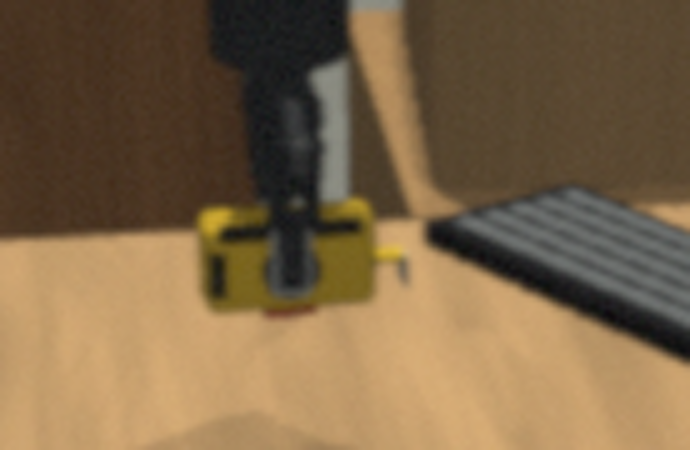

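The grasp is good: the case is level, the red lock foot is visible below it at (290,313), and the hook is at (403,270). Next I move over the jig.

```bash
python3 -c "
from h import *
plan([.5635,-.1065,.07],179.7)"
```

```text
shift [-0.0523 -0.3527  0.074 ] turn [-0.    0.01  3.29] t 4.0 F [-0.2 -0.8 -3.2]
```

Request:
step_arm(commands=[[[-0.005, -0.035, 0], [0, 0, 0.3], 1], [[-0.013, -0.085, 0.01], [0, 0, 0.8], 1], [[-0.02, -0.14, 0.02], [0, 0, 1.3], 1], [[-0.028, -0.19, 0.03], [0, 0, 1.8], 1], [[-0.036, -0.24, 0.045], [0, 0, 2.3], 1], [[-0.044, -0.29, 0.06], [0, 0, 2.8], 1], [[-0.05, -0.33, 0.07], [0, 0, 3.2], 1], [[-0.052, -0.352, 0.074], [0, 0, 3.3], 1]])

```text
time_s: 5.0
position: [0.562, -0.1081, 0.0679]
orientation: [-180.0, -0.2, 179.5]
wrist_force: [-0.6, 0.1, -3.3]
grip_width: 0.0335
grasp_force: 60.5
```

Request:
step_arm(commands=[[[0, 0, 0], [0, 0, 0], 1], [[0, 0, 0], [0, 0, 0], 1], [[0, 0, 0], [0, 0, 0], 1]])

```text
time_s: 5.38
position: [0.5634, -0.1036, 0.0706]
orientation: [180.0, 0.0, 179.9]
wrist_force: [0.8, -0.5, -3.3]
grip_width: 0.0335
grasp_force: 60.5
```

Run:
```python
from h import *
s=manip.sense();print(s["position"],s["orientation"],s["grip_width"],s["wrist_force"])
a,d=manip.capture("side");b,e=manip.capture("top")
np.save("s3.npy",d);np.save("t3.npy",e);cv2.imwrite("pics/s3f.png",a);cv2.imwrite("pics/t3f.png",b)
u=cv2.resize(a[190:290,280:420],None,fx=4,fy=4,interpolation=cv2.INTER_CUBIC);v=cv2.resize(b[140:280,310:390],None,fx=3,fy=3,interpolation=cv2.INTER_CUBIC)[:400]
v=cv2.copyMakeBorder(v,0,400-v.shape[0],0,0,cv2.BORDER_CONSTANT);cv2.imwrite("pics/m3.png",np.hstack([u,v]))
```

```text
[ 0.56344085 -0.10357619  0.07055621] [1.79953365e+02 1.65237980e-02 1.79859493e+02] 0.03354373280970348 [ 0.78207183 -0.4521744  -3.27602426]
```

View pics/m3.png

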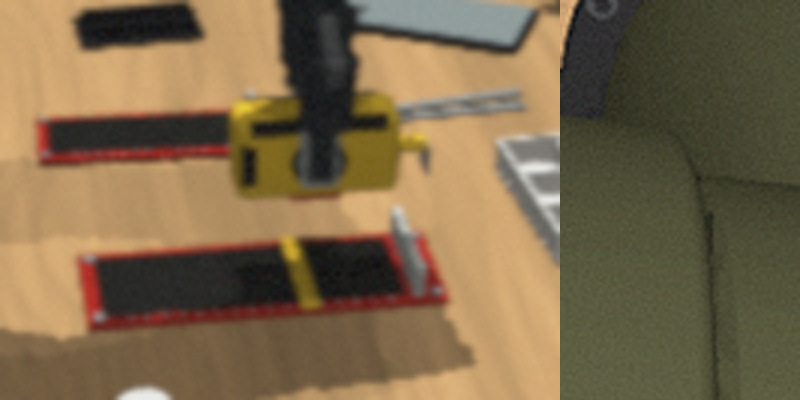

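The top view is blocked by the arm. In the side crop the case is level, with the lip at about (427,157). The fence's near end is at about (418,285), and the jig's near corners are at (447,300) and (92,328). I convert these to positions.

Run:
```python
from h import *
c=lambda u,v:(280+(u+.5)/4-.5,190+(v+.5)/4-.5)
def yplane(n,uv,y):
    f,cx,cy,R,t=cam(n);d=np.array([(uv[0]-cx)/f,(uv[1]-cy)/f,1])@R;o=-R.T@t
    return o+d*(y-o[1])/d[1]
for l in [(427,168),(427,150),(422,157),(431,157)]: print("lip",l,yplane("side",c(*l),-.1126))
print("case right/left/bottom",yplane("side",c(399,140),-.1206),yplane("side",c(233,140),-.1206),yplane("side",c(345,195),-.1206))
print("near corners",ray("side",[c(447,300),c(92,328)],.0046),"far corners",ray("side",[c(432,236),c(40+40,258)],.0046))
print("fence near-end top, y=-.1415",[yplane("side",c(*q),-.1415) for q in [(410,240),(425,285),(420,250)]])
P,uv=cloud("side",np.load("s3.npy"),box(masks(cv2.imread("pics/s3f.png"))["red"],295,395,245,275));print(len(P),rect(P),rect(ray("side",uv,.0046)),np.median(P[:,2]))
b=box(masks(cv2.imread("pics/s3f.png"))["yellow"],340,365,244,270);_,uv=cloud("side",np.load("s3.npy"),b);print("band",rect(ray("side",uv,.0046)))
a=cv2.imread("pics/s3f.png")
w=box((a.min(2)>125)&(np.ptp(a,axis=2)<30),374,390,238,266);_,uv=cloud("side",np.load("s3.npy"),w);print("fence z=.0146",len(uv),rect(ray("side",uv,.0146)))
```

```text
lip (427, 168) [ 0.62867011 -0.1126      0.06938814]
lip (427, 150) [ 0.62816817 -0.1126      0.08114456]
lip (422, 157) [ 0.62544685 -0.1126      0.07680748]
lip (431, 157) [ 0.63069695 -0.1126      0.07640741]
case right/left/bottom [ 0.60985112 -0.1206      0.09323166] [ 0.51545782 -0.1206      0.10031122] [ 0.57979502 -0.1206      0.05997133]
near corners [[ 0.63442399 -0.15250827  0.0046    ]
 [ 0.43081431 -0.15397454  0.0046    ]] far corners [[ 0.64133035 -0.08105235  0.0046    ]
 [ 0.43016277 -0.07732443  0.0046    ]]
fence near-end top, y=-.1415 [array([ 0.61384969, -0.1415    ,  0.03969253]), array([ 0.62381895, -0.1415    ,  0.00880862]), array([ 0.61991739, -0.1415    ,  0.03257513])]
144 (array([ 533.8, -114.7]), array([206.9,  77.3]), 1.91) (array([ 532.3, -118.5]), array([205.1,  73.7]), 1.93) 0.0017083036723405465
band (array([ 555.3, -111.8]), array([63.1,  7.8]), -89.6)
fence z=.0146 17 (array([622.5, -78.8]), array([29.4,  6.5]), -84.72)
```

The lip's inner face is at x≈0.627 and the fence's far face at ≈0.6225. The alignment is good, so I go down and then feel for contact.

Request:
step_arm(commands=[[[0, -0.004, 0.01], [0, 0, 0], 1], [[0, -0.004, 0.025], [0, 0, 0], 1], [[0, -0.004, 0.035], [0, 0, 0], 1], [[0, -0.004, 0.041], [0, 0, 0], 1], [[0, -0.004, 0.043], [0, 0, 0], 1], [[0, -0.004, 0.043], [0, 0, 0], 1]])

```text
time_s: 6.22
position: [0.5634, -0.1096, 0.0273]
orientation: [180.0, 0.0, 179.7]
wrist_force: [-0.4, -0.4, -3.6]
grip_width: 0.0334
grasp_force: 60.5
```

Request:
step_arm(commands=[[[0, 0, 0.001], [0, 0, 0], 1], [[0, 0, 0.002], [0, 0, 0], 1], [[0, 0, 0.003], [0, 0, 0], 1], [[0, 0, 0.003], [0, 0, 0], 1]])

```text
time_s: 6.72
position: [0.5633, -0.1096, 0.0243]
orientation: [-180.0, -0.0, 179.7]
wrist_force: [0.8, -0.2, -2.2]
grip_width: 0.0332
grasp_force: 60.5
```

Request:
step_arm(commands=[[[0, 0, 0.0005], [0, 0, 0], 1], [[0, 0, 0.001], [0, 0, 0], 1], [[0, 0, 0.001], [0, 0, 0], 1]])

```text
time_s: 7.1
position: [0.5633, -0.1096, 0.0232]
orientation: [-180.0, -0.0, 179.7]
wrist_force: [0.1, 0.4, -3.6]
grip_width: 0.0336
grasp_force: 60.5
```

Run:
```python
from h import *
s=manip.sense();print(s["position"],s["wrist_force"])
a,d=manip.capture("side");cv2.imwrite("pics/s4.png",cv2.resize(a[190:290,280:420],None,fx=5,fy=5,interpolation=cv2.INTER_CUBIC))
```

```text
[ 0.56327122 -0.1096481   0.02321128] [ 0.14553875  0.37120232 -3.59656604]
```

View pics/s4.png

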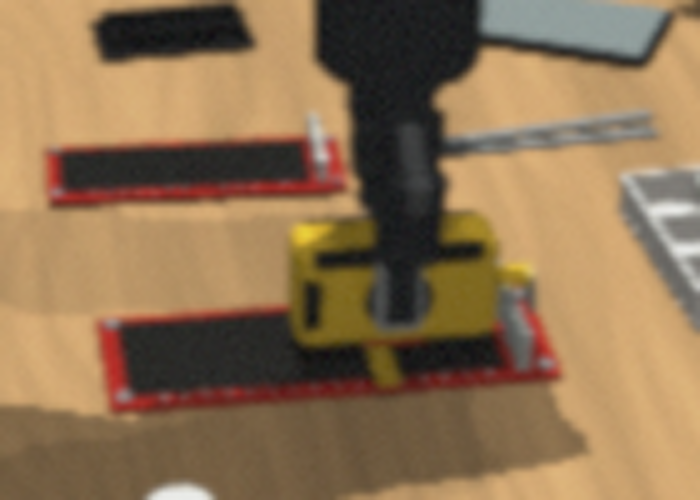

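The lip at (530,290) is now beyond the fence plate at (515,325), and nothing is in contact yet. I continue feeling downward.

Request:
step_arm(commands=[[[0, 0, 0.0005], [0, 0, 0], 1], [[0, 0, 0.001], [0, 0, 0], 1], [[0, 0, 0.001], [0, 0, 0], 1]])

```text
time_s: 7.52
position: [0.5633, -0.1096, 0.0222]
orientation: [-180.0, -0.0, 179.7]
wrist_force: [0.4, -0.5, -3.1]
grip_width: 0.0337
grasp_force: 60.5
```

Request:
step_arm(commands=[[[0, 0, 0.0005], [0, 0, 0], 1], [[0, 0, 0.0008], [0, 0, 0], 1], [[0, 0, 0.0008], [0, 0, 0], 1]])

```text
time_s: 7.9
position: [0.5633, -0.1096, 0.0215]
orientation: [-180.0, -0.0, 179.7]
wrist_force: [1.2, -0.8, -2.2]
grip_width: 0.0333
grasp_force: 60.5
```

Request:
step_arm(commands=[[[0, 0, 0.0003], [0, 0, 0], 1], [[0, 0, 0.0006], [0, 0, 0], 1], [[0, 0, 0.0006], [0, 0, 0], 1]])

```text
time_s: 8.28
position: [0.5633, -0.1096, 0.021]
orientation: [-180.0, 0.0, 179.7]
wrist_force: [-0.8, 0.3, -1.1]
grip_width: 0.0333
grasp_force: 60.7
```

Request:
step_arm(commands=[[[0, 0, 0.0003], [0, 0, 0], 1], [[0, 0, 0.0003], [0, 0, 0], 1]])

```text
time_s: 8.52
position: [0.5633, -0.1096, 0.0209]
orientation: [-180.0, 0.0, 179.7]
wrist_force: [-1.6, 0.9, 3.6]
grip_width: 0.0331
grasp_force: 60.8
```

Contact came at TCP z≈0.021, as predicted. I lift 1.8 mm and back away about 54 mm.

Request:
step_arm(commands=[[[0, 0, -0.001], [0, 0, 0], 1], [[0, 0, -0.0018], [0, 0, 0], 1], [[0.001, 0, -0.0018], [0, 0, 0], 1], [[0.003, 0, -0.0018], [0, 0, 0], 1], [[0.006, 0, -0.0018], [0, 0, 0], 1], [[0.009, 0, -0.0018], [0, 0, 0], 1]])

```text
time_s: 9.28
position: [0.5555, -0.1096, 0.0227]
orientation: [-180.0, 0.2, 179.7]
wrist_force: [5.0, -0.2, -4.4]
grip_width: 0.0332
grasp_force: 60.3
```

Request:
step_arm(commands=[[[0.004, 0, 0], [0, 0, 0], 1], [[0.009, 0, 0], [0, 0, 0], 1], [[0.015, 0, 0], [0, 0, 0], 1], [[0.021, 0, 0], [0, 0, 0], 1], [[0.027, 0, 0], [0, 0, 0], 1], [[0.032, 0, 0], [0, 0, 0], 1], [[0.035, 0, 0], [0, 0, 0], 1], [[0.035, 0, 0], [0, 0, 0], 1]])

```text
time_s: 10.28
position: [0.5197, -0.1093, 0.0227]
orientation: [-180.0, 0.1, 179.7]
wrist_force: [5.8, -0.3, -5.2]
grip_width: 0.0334
grasp_force: 60.3
```

Request:
step_arm(commands=[[[0.004, 0, 0], [0, 0, 0], 1], [[0.008, 0, 0], [0, 0, 0], 1], [[0.01, 0, 0], [0, 0, 0], 1], [[0.01, 0, 0], [0, 0, 0], 1]])

```text
time_s: 10.78
position: [0.51, -0.1092, 0.0227]
orientation: [180.0, 0.1, 179.7]
wrist_force: [6.4, 0.4, -4.3]
grip_width: 0.0332
grasp_force: 60.2
```

Run:
```python
from h import *
s=manip.sense();print(s["position"],s["orientation"],s["wrist_force"])
a,d=manip.capture("side");np.save("s5.npy",d);cv2.imwrite("pics/s5f.png",a);cv2.imwrite("pics/s5.png",cv2.resize(a[220:280,280:420],None,fx=5.7,fy=5.7,interpolation=cv2.INTER_CUBIC)[:600,:800])
```

```text
[ 0.51000672 -0.10918322  0.02270517] [1.79996416e+02 1.10563656e-01 1.79719757e+02] [ 6.36833883  0.40821711 -4.25887919]
```

View pics/s5.png

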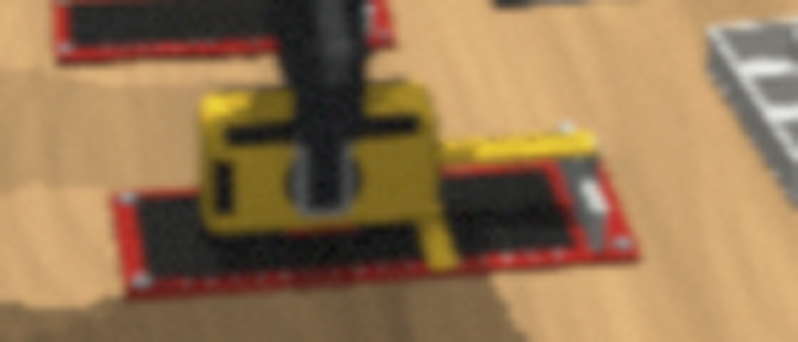

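The blade is drawn out and still hooked behind the fence at (590,150). The case front is at (437,200) and the band's near end at (440,255), so I measure the offset between front and band.

Run:
```python
from h import *
a=cv2.imread("pics/s5f.png");f,cx,cy,R,t=cam("side")
def yp(uv,y):
    d=np.array([(uv[0]-cx)/f,(uv[1]-cy)/f,1])@R;o=-R.T@t;return o+d*(y-o[1])/d[1]
c=lambda u,v:(280+(u+.5)/5.7-.5,220+(v+.5)/5.7-.5)
for q in [(436,130),(438,170),(439,205),(201,170)]: print("case edge",yp(c(*q),-.1262))
for q in [(443,264),(441,255),(439,245),(425,264),(460,264)]: print("band",ray("side",c(*q),.0045)[0])
o=box(masks(cv2.imread("pics/s3f.png"))["yellow"],340,365,244,270)
v,u=np.nonzero(o)
for r in sorted(set(v)): print(r,ray("side",[[u[v==r].mean(),r]],.0045)[0],(v==r).sum())
g=a.astype(int)
for r in (244,250,255): print(r,[tuple(x) for x in g[r,352:362]])
```

```text
case edge [ 0.55634672 -0.1262      0.05448496]
case edge [ 0.55745028 -0.1262      0.03587881]
case edge [ 0.55812216 -0.1262      0.01940149]
case edge [ 0.46210327 -0.1262      0.04371213]
band [ 0.55645486 -0.14704472  0.0045    ]
band [ 0.55679187 -0.14028808  0.0045    ]
band [ 0.55725881 -0.13271998  0.0045    ]
band [ 0.54932713 -0.14605722  0.0045    ]
band [ 0.56318537 -0.14797718  0.0045    ]
251 [ 0.55623761 -0.08021056  0.0045    ] 2
252 [ 0.55549432 -0.08477731  0.0045    ] 4
253 [ 0.55475549 -0.0893167   0.0045    ] 4
254 [ 0.55635857 -0.09415446  0.0045    ] 2
255 [ 0.55445632 -0.09847655  0.0045    ] 3
259 [ 0.5550201  -0.11663189  0.0045    ] 2
261 [ 0.55701408 -0.12578795  0.0045    ] 1
262 [ 0.55629029 -0.13008803  0.0045    ] 1
263 [ 0.55557071 -0.1343631   0.0045    ] 1
264 [ 0.55712474 -0.13892802  0.0045    ] 2
265 [ 0.5552755  -0.14299586  0.0045    ] 2
244 [(np.int64(33), np.int64(99), np.int64(118)), (np.int64(33), np.int64(101), np.int64(122)), (np.int64(33), np.int64(103), np.int64(124)), (np.int64(39), np.int64(104), np.int64(126)), (np.int64(54), np.int
[... 465 characters left out ...]
4(80), np.int64(109)), (np.int64(40), np.int64(64), np.int64(109)), (np.int64(44), np.int64(57), np.int64(116)), (np.int64(45), np.int64(58), np.int64(120)), (np.int64(48), np.int64(61), np.int64(123)), (np.int64(45), np.int64(58), np.int64(121))]
255 [(np.int64(34), np.int64(103), np.int64(125)), (np.int64(36), np.int64(104), np.int64(126)), (np.int64(34), np.int64(103), np.int64(125)), (np.int64(30), np.int64(98), np.int64(120)), (np.int64(32), np.int64(84), np.int64(102)), (np.int64(35), np.int64(62), np.int64(74)), (np.int64(36), np.int64(44), np.int64(46)), (np.int64(30), np.int64(33), np.int64(32)), (np.int64(32), np.int64(36), np.int64(37)), (np.int64(32), np.int64(35), np.int64(32))]
```

Request:
step_arm(commands=[[[0.0005, 0, 0], [0, 0, 0], 1], [[0.001, 0, 0], [0, 0, 0], 1], [[0.001, 0, 0], [0, 0, 0], 1], [[0.001, 0, 0], [0, 0, 0], 1]])

```text
time_s: 11.32
position: [0.5091, -0.1092, 0.0227]
orientation: [180.0, 0.1, 179.7]
wrist_force: [6.3, 0.5, -5.2]
grip_width: 0.0332
grasp_force: 60.2
```

Request:
step_arm(commands=[[[0, 0, 0.0005], [0, 0, 0], 1], [[0, 0, 0.001], [0, 0, 0], 1], [[0, 0, 0.0015], [0, 0, 0], 1], [[0, 0, 0.002], [0, 0, 0], 1], [[0, 0, 0.0025], [0, 0, 0], 1], [[0, 0, 0.003], [0, 0, 0], 1], [[0, 0, 0.0033], [0, 0, 0], 1]])

```text
time_s: 12.2
position: [0.5103, -0.1092, 0.0205]
orientation: [-180.0, 0.3, 179.7]
wrist_force: [5.3, 1.0, 4.9]
grip_width: 0.0338
grasp_force: 61.1
```

Request:
step_arm(commands=[[[0, 0, 0.0004], [0, 0, 0], 1], [[0, 0, 0.0008], [0, 0, 0], 1], [[0, 0, 0.0012], [0, 0, 0], 1], [[0, 0, 0.0016], [0, 0, 0], 1]])

```text
time_s: 12.7
position: [0.5103, -0.1092, 0.0189]
orientation: [-180.0, 0.3, 179.7]
wrist_force: [5.7, 0.4, 5.4]
grip_width: 0.0334
grasp_force: 61.1
```

Request:
step_arm(commands=[[[0, 0, 0.0004], [0, 0, 0], 1], [[0, 0, 0.0008], [0, 0, 0], 1], [[0, 0, 0.0012], [0, 0, 0], 1], [[0, 0, 0.0016], [0, 0, 0], 1]])

```text
time_s: 13.2
position: [0.5103, -0.1092, 0.0173]
orientation: [-180.0, 0.3, 179.7]
wrist_force: [4.1, 0.3, 6.1]
grip_width: 0.0336
grasp_force: 61.2
```

Request:
step_arm(commands=[[[0, 0, 0.0004], [0, 0, 0], 1], [[0, 0, 0.0008], [0, 0, 0], 1], [[0, 0, 0.0012], [0, 0, 0], 1]])

```text
time_s: 13.58
position: [0.5103, -0.1092, 0.0162]
orientation: [-180.0, 0.3, 179.7]
wrist_force: [5.0, 1.4, 6.3]
grip_width: 0.0331
grasp_force: 61.2
```

Request:
step_arm(commands=[[[0, 0, 0.0003], [0, 0, 0], 1], [[0, 0, 0.0005], [0, 0, 0], 1]])

```text
time_s: 13.82
position: [0.5104, -0.1092, 0.0157]
orientation: [-180.0, 0.3, 179.7]
wrist_force: [4.9, 0.5, 7.0]
grip_width: 0.0333
grasp_force: 61.3
```

Request:
step_arm(commands=[[[0, 0, 0.0002], [0, 0, 0], 1], [[0, 0, 0.0003], [0, 0, 0], 1]])

```text
time_s: 14.08
position: [0.5103, -0.1092, 0.0154]
orientation: [-180.0, 0.3, 179.7]
wrist_force: [4.7, 1.3, 6.7]
grip_width: 0.0335
grasp_force: 61.3
```

Request:
step_arm(commands=[[[0, 0, 0.0002], [0, 0, 0], 1], [[0, 0, 0.0003], [0, 0, 0], 1]])

```text
time_s: 14.32
position: [0.5104, -0.1092, 0.0152]
orientation: [-180.0, 0.3, 179.7]
wrist_force: [5.2, -0.1, 9.3]
grip_width: 0.033
grasp_force: 61.5
```

Request:
step_arm(commands=[[[0, 0, 0.0002], [0, 0, 0], 1], [[0, 0, 0.0002], [0, 0, 0], 1]])

```text
time_s: 14.58
position: [0.5104, -0.1092, 0.0152]
orientation: [-180.0, 0.3, 179.7]
wrist_force: [5.2, 2.0, 9.3]
grip_width: 0.0335
grasp_force: 61.8
```

Request:
step_arm(commands=[[[0, 0, 0.0001], [0, 0, 0], 1], [[0, 0, 0.0002], [0, 0, 0], 1], [[0, 0, 0.0002], [0, 0, 0], 1]])

```text
time_s: 14.95
position: [0.5104, -0.1092, 0.0151]
orientation: [-180.0, 0.3, 179.7]
wrist_force: [4.0, 1.1, 12.0]
grip_width: 0.0333
grasp_force: 62.0
```

The force rose steeply to about 16 N net with no further travel, so the case has landed. I ease off slightly, open and look.

Request:
step_arm(commands=[[[0, 0, -0.0002], [0, 0, 0], 1], [[0, 0, -0.0004], [0, 0, 0], 1], [[0, 0, -0.0004], [0, 0, 0], 1]], newtons=20)

```text
time_s: 15.32
position: [0.5104, -0.1092, 0.0152]
orientation: [-180.0, 0.3, 179.7]
wrist_force: [5.9, 0.6, 6.6]
grip_width: 0.0332
grasp_force: 61.6
```

Request:
step_arm(commands=[[[0, 0, 0], [0, 0, 0], 0.5], [[0, 0, 0], [0, 0, 0], 0.4], [[0, 0, 0], [0, 0, 0], 0.3], [[0, 0, 0], [0, 0, 0], 0.2], [[0, 0, 0], [0, 0, 0], 0.1], [[0, 0, 0], [0, 0, 0], 0], [[0, 0, 0], [0, 0, 0], 0], [[0, 0, 0], [0, 0, 0], 0]])

```text
time_s: 16.32
position: [0.5083, -0.1094, 0.0136]
orientation: [-180.0, -0.0, 179.7]
wrist_force: [0.1, -0.1, -0.4]
grip_width: 0.0854
grasp_force: 0.0
```

Request:
step_arm(commands=[[[0, 0, -0.01], [0, 0, 0], 0], [[0, 0, -0.03], [0, 0, 0], 0], [[0, 0, -0.07], [0, 0, 0], 0], [[0, 0, -0.12], [0, 0, 0], 0], [[0, 0, -0.17], [0, 0, 0], 0], [[0, 0, -0.18], [0, 0, 0], 0], [[0, 0, -0.18], [0, 0, 0], 0]])

```text
time_s: 17.2
position: [0.5084, -0.1094, 0.1943]
orientation: [-180.0, 0.1, 179.7]
wrist_force: [0.1, -0.0, -1.2]
grip_width: 0.0856
grasp_force: 0.0
```

Run:
```python
from h import *
s=manip.sense();print(s["position"],s["grip_width"],s["wrist_force"])
a,d=manip.capture("side");cv2.imwrite("pics/s6.png",cv2.resize(a[210:280,280:420],None,fx=5.7,fy=5.7,interpolation=cv2.INTER_CUBIC)[:600,:800])
```

```text
[ 0.50840559 -0.10940863  0.19432289] 0.0855546520806931 [ 0.08425226 -0.00554303 -1.19179151]
```

View pics/s6.png

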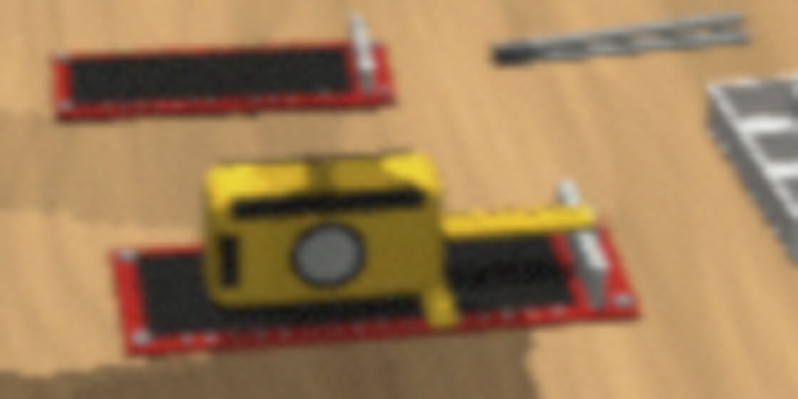

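The case sits flat on the pad with no red foot showing. Its front at (440,295) is over the band (440,310), and the blade is still hooked at the fence (590,220). I hand it in.

```bash
python3 -c "
from plant import manip
print(manip.hand_in())"
```

```text
the job is handed in; nothing more can be done
None
```

The tape is hooked behind the fence with its front over the band, locked flat on the pad and released; I handed the job in at about 17 s, but no verdict came back.

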